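# Stand the tipped reagent bottle up and hold it home in the autosampler's corner

## Task

One of the square reagent bottles has tipped over in the autosampler's bay. Stand it upright on the bay floor and press it into the corner, its flat sides flush against the back fence and the end fence at once, and keep it pressed there: finish while still holding it firmly against both, so that the probe can be aligned to it. Leave the two standing bottles and the vial rack as they are.

Things in the scene. Friction and masses are not known exactly. Their poses are not given: they have to be found in the camera images.
- bottle: square white plastic bottle lying tipped on a flat side in the bay (the only one lying); origin at the centre of its square base, z axis towards the cap, which points away from the end fence or obliquely to the front. Body 50 x 50 mm, 76 mm long, flat sides; then a shoulder and a grey round cap 38 mm across, 81 to 100 mm from the base. 0.12 to 0.24 kg, centre of mass 40 to 50 mm from the base.
- sampler: the autosampler, fixed to the bench; place and heading vary. Origin on the bench under the inner corner of the two fences; x squarely towards the back fence, y squarely towards the end fence, z up. Its bay is a flat grey floor 30 mm above the bench, x -290 to 0 mm, y -425 to 0 mm, with a lip 10 mm high where there is no fence. Behind, x 47 to 129 mm, a housing 55 mm high.
- corner (a point): the corner itself, on the bay floor: the point where the bay floor and the inner faces of the two fences meet; axes as the autosampler's. A bottle that is home has its base centre 25 mm in front of the back fence and 25 mm inside the end fence (x = y = -25 mm here).
- back_fence: aluminium fence at the back of the bay, fixed to the autosampler, 6 mm thick, 36 mm high above the bay floor, its inner face in the plane x = 0 of the autosampler, running the bay's whole length; origin at the corner on the bay floor
- end_fence: aluminium fence at the left-hand end of the bay, fixed to the autosampler, 6 mm thick, 36 mm high above the bay floor, its inner face in the plane y = 0 of the autosampler, running 160 mm forward from the corner; origin at the corner on the bay floor
- neighbour_a: a bottle of the same kind that stands upright in the row by the back fence, the one nearer the corner (at least 160 mm of free floor between it and the end fence); origin at the centre of its base, z up
- neighbour_b: a bottle of the same kind that stands upright in the row by the back fence, farther from the corner; origin at the centre of its base, z up
- rack: white plastic vial rack with twelve capped vials, standing near the right-hand end of the bay; 140 x 52 mm, 70 mm high to the caps, long side along its x; origin at the centre of its underside
- probe (a point): tip of the parked probe needle in the wash station beyond the bay's right-hand end (at x -75, y -490 mm of the autosampler); a thin arm above it, 290 mm over the bench, reaches back 163 mm along the autosampler's x to the lift post, 16 mm thick and 315 mm high, on the rear housing
Not all that is in view belongs to the job. What is shaped like the bottle but purple is not meant.

How it is judged:
By the outcome, as a careful person would: the job done as asked, in the order asked, and still so for the second after the job is handed in, while the arm keeps its last pose, push and grip.
It also fails if it takes over 58 s, if anything falls off the work surface, if the arm or the gripper's body presses on something with over 40 N, if the wrist force passes 120 N, or if a joint passes its speed limit or range.

## Robot

A 6-joint arm with a two-finger parallel gripper is mounted at the origin on the work surface. World frame = base frame: x ahead of the robot, y to its left, z up, the work surface at z = 0. Lengths are in m, angles in rad, forces in N, time in s.
With the tool pointing down it reaches from about 0.275 to 0.75 m from the base axis. Payload 10.2 kg.
Tool frame: the origin (TCP) lies at the very end of the fingers, on their centre line; the grasp point (between the pads) lies 19 mm behind it; z points along the fingers, y is the line along which they close (so a half turn about z gives the same grasp; the last joint's range is limited). The gripper opens to 85 mm and grips with 20 to 120 N. Pads are 22 mm wide; open, the fingers measure 114 mm over their backs; the gripper's body (76 mm by 85 mm) begins 54 mm behind the grasp point. The pads swing forward as they close: fully open they stand 13 mm farther back than shut.
Start: joints at [1.065, 0.313, 1.498, -0, 1.331, -0.223], TCP at [0.147, 0.504, 0.231] pointing down, gripper open.
Joint ranges: [-2.94, 2.94], [-0.97, 2.17], [0.19, 2.56], [-1.23, 4.37], [0.02, 3.11], [-2.88, 2.88]. Speed limits (rad/s): [2.39, 2.39, 3.01, 3.14, 3.14, 3.14].

## Interface

Orientations are given as a unit quaternion [w, x, y, z].
In Python, from cell import * gives the robot as it stands.
- The arm moves only by the shell command python3 -m creep 'ROWS' [FORCE]. ROWS is text: rows parted by semicolons, each of 7 numbers parted by spaces: the turn, a rotation vector about the tool's x, y, z in units of 5 degrees (1.0 is 5 degrees), then the shift along the tool's x, y, z in units of 25 mm (1.0 is 25 mm), then the opening, from 0 (shut) to 1 (fully open). A call has 1 to 10 rows; each row is the pose to reach, as a shift and turn from the pose commanded when the call began, along the tool's axes at that moment; what a row does not reach only later rows make up. A row lasts 1/8 s, in which the tool goes at most 62.5 mm and 10.7 degrees, less where a joint would pass 70% of its speed; a pose out of reach is approached as far as the arm can. A call with a gripper value outside its range is refused whole. The fingers move at their own pace and stop on an object; FORCE is the grip in N (left out, the last holds). Time passes only in rows, so rows that repeat a pose let the fingers close. It gives the time, the measured TCP pose, the force, the opening and the grip force at its end, in the units of the state.
- sense(): the state, without advancing time (a new reading comes with each control period).
- grab_frame(name): name is "side" or "top" or "wrist"; returns (picture, depth): 480x640x3 uint8, blue, green, red; 480x640 float32, m along the optical axis (not along the pixel's ray), 0 where there is no reading.
- camera_model(name): a dict with "fx", "fy", "cx", "cy" (pixels), "T" (4x4, takes a point from camera to world coordinates); the wrist camera has in their place "mount" (4x4, takes a point from camera to tool coordinates, whose origin is the TCP and whose axes are the flange's). Camera axes: x right, y down, z forward; pixel columns grow to the right and rows downward; lengths in m; the calibration is good to about 2 mm. A picture is of the moment at which its call begins: read the wrist's pose just before it. camera_model takes no time and is no camera call.
- finish_job(): hands the job in; it is judged then, once.
Trained networks look in the newest picture that a camera, given by its name, has taken for a name from the list of things; names that differ only in an ending like _2 or _b are one class to them, and where a whole thing is asked for, a point or a joint stands for the part that bears it (a point fixed in the world has none). Each returns a list of dicts, best first, with "conf" (0 to 1); they miss things now and then, are a little off and sometimes report something else, mostly with a low value. They report only what shows in the picture. A call takes as long as a camera call. They do not tell look-alikes from the thing itself.
- search_frame(camera, target): "centre" ([x, y, z] in m, in the coordinates of the camera as it stood for that picture, good to about 4 mm: the middle of the surface that is visible of it).
- regions_of(camera, target): "mask" (480x640 bool, what is visible of it).
- tip_of(camera, target): "centre" ([x, y, z] in m, in the coordinates of the camera as it stood for that picture, good to about 4 mm: a listed point, or the origin of a listed thing).
The state is a dict: "clock": time; "joint_positions": joint angles; "joint_velocities": joint speeds; "effort": joint torques, N m; "position": TCP position; "orientation": TCP orientation; "wrist_force": force on the tool from outside, world axes, zero at the start; "moment": the same for the moment, N m; "finger_gap": finger opening in m; "finger_force": force on a finger pad.
Only numpy, scipy, OpenCV 4.12 (cv2) and the standard library are available. Lean on these libraries where they do the work, as an engineer would, in place of code of your own. Each camera call takes 0.05 s, during which the arm holds its last target. There are 200 camera calls.

## Working session

There is one attempt and no reset: what is moved stays moved. The work goes in short steps, Python scripts to look and compute and a shell command to move; the robot and the scene stay as the last step left them, time stands still between calls to the robot, and variables do not carry over. Pictures are saved under pics/ and viewed, at most 10 in all, crops included, and the job is handed in when it is done.

```bash
mkdir -p pics; ls
python3 - <<'E'
from cell import *
import cv2, numpy as np
s=sense();print(s['clock'],s['position'],s['orientation'])
ims=[]
for n in ['side','top']:
    p,d=grab_frame(n);cv2.imwrite(f'pics/{n}0.png',p);np.save(f'pics/{n}0.npy',d)
    m=camera_model(n);T=np.array(m['T']);print(n,T[:3,3].round(3),T[:3,2].round(2))
    for t in ['bottle','neighbour_a','rack','corner','probe']:
        for f in ([search_frame] if t in('bottle','rack') else [])+[tip_of]:
            try:
                for r in f(n,t):
                    c=np.array(r['centre']);print(n,f.__name__,t,round(r['conf'],2),(T[:3,:3]@c+T[:3,3]).round(3),[round(m['fx']*c[0]/c[2]+m['cx']),round(m['fy']*c[1]/c[2]+m['cy'])])
            except Exception as e: print(t,e)
E
```

```text
pics
0.0 [0.14636164 0.50391184 0.23073763] [-2.38737534e-04  1.40906848e-01  9.90022647e-01 -6.00753570e-04]
side [ 0.386 -0.792  0.889] [ 0.11  0.7  -0.71]
side call bottle 0.97 [0.481 0.072 0.077] [306, 232]
side call bottle 0.96 [0.654 0.336 0.04 ] [360, 164]
side call bottle 0.87 [0.497 0.307 0.046] [300, 175]
side call bottle 0.87 [0.342 0.28  0.05 ] [236, 188]
side call bottle 0.9 [0.505 0.126 0.056] [314, 221]
side call bottle 0.77 [0.519 0.368 0.027] [305, 166]
side call bottle 0.68 [0.698 0.371 0.025] [374, 159]
side call bottle 0.6 [0.345 0.271 0.026] [238, 198]
side call neighbour_a 0.65 [ 0.606 -0.025  0.032] [373, 273]
side call neighbour_a 0.59 [ 0.6   -0.097  0.03 ] [379, 300]
side call rack 0.79 [ 0.475 -0.206  0.084] [325, 337]
side call rack 0.72 [ 0.475 -0.191  0.034] [323, 347]
side call rack 0.48 [ 0.601 -0.099  0.028] [379, 302]
side call probe 0.82 [ 0.551 -0.299  0.092] [379, 373]
top [0.335 0.021 1.266] [ 0.15 -0.02 -0.99]
top call bottle 0.98 [0.481 0.083 0.083] [293, 258]
top call bottle 0.89 [0.502 0.317 0.05 ] [201, 251]
top call bottle 0.86 [0.661 0.348 0.047] [192, 190]
top call bottle 0.77 [0.349 0.315 0.051] [199, 312]
top call bottle 0.98 [0.522 0.367 0.021] [185, 245]
top call bottle 0.8 [0.35  0.274 0.025] [218, 312]
top call bottle 0.73 [0.704 0.375 0.025] [185, 177]
top call bottle 0.66 [0.506 0.123 0.058] [278, 249]
top call bottle 0.19 [0.656 0.187 0.032] [255, 194]
top call neighbour_a 0.88 [ 0.608 -0.018  0.028] [333, 213]
top call neighbour_a 0.73 [ 0.605 -0.1    0.034] [364, 213]
top call rack 0.93 [ 0.477 -0.184  0.083] [401, 260]
top call rack 0.68 [ 0.483 -0.191  0.032] [400, 260]
top call corner 0.89 [0.656 0.188 0.031] [255, 194]
top call probe 0.79 [ 0.55  -0.3    0.091] [447, 230]
top call probe 0.46 [0.504 0.125 0.055] [277, 250]
```

View pics/top0.png

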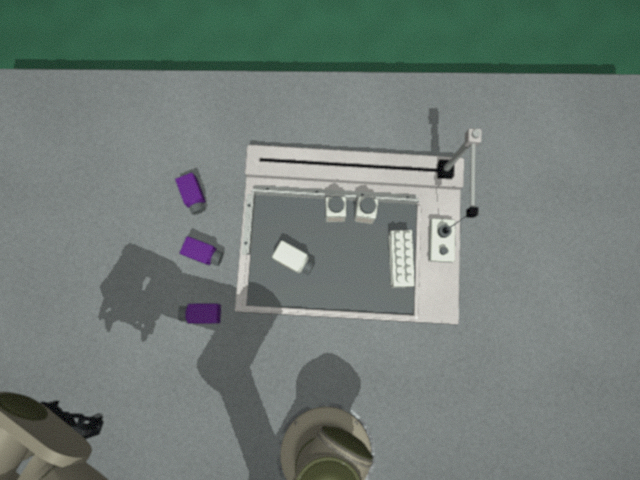

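View pics/side0.png

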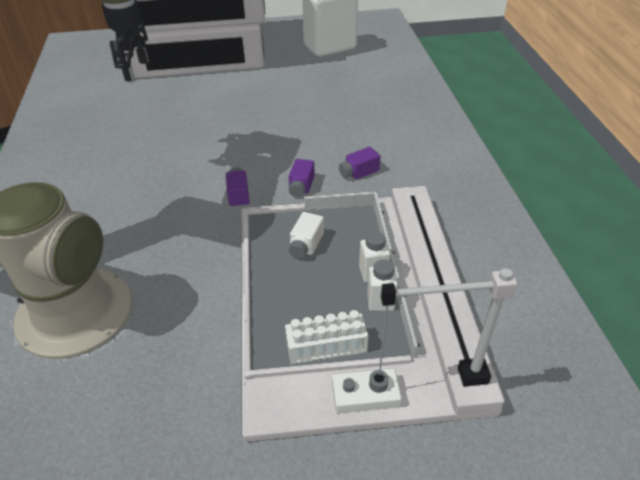

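White lying bottle at top (291,256), with its cap at (308,267). Candidates that could be mistaken for it are the purple lookalikes at (190,190), (201,250) and (203,313), and the standing white bottles at (336,207) and (366,207). I choose (291,256) and check it in a close crop.

```bash
cat > h.py <<'E'
from cell import *
import cv2, numpy as np
from scipy.spatial.transform import Rotation as R
def Rq(q): return R.from_quat([q[1],q[2],q[3],q[0]])
def cam(n,s=None):
    m=camera_model(n)
    if 'T' in m: return m,np.array(m['T'])
    T=np.eye(4);T[:3,:3]=Rq(s['orientation']).as_matrix();T[:3,3]=s['position']
    return m,T@np.array(m['mount'])
def pts(m,T,d,mask):
    v,u=np.nonzero(mask&(d>0));z=d[v,u]
    return np.c_[(u-m['cx'])/m['fx']*z,(v-m['cy'])/m['fy']*z,z]@T[:3,:3].T+T[:3,3],u,v
E
python3 - <<'E'
from h import *
p0=cv2.imread('pics/top0.png');s0=cv2.imread('pics/side0.png')
cv2.imwrite('pics/crop0.png',np.hstack([cv2.resize(p0[225:300,255:355],(400,300),interpolation=2),cv2.resize(s0[195:270,270:370],(400,300),interpolation=2)]))
for n in ['top','side']:
    p,d=grab_frame(n);m,T=cam(n)
    for t in ['back_fence','end_fence','bottle']:
        for r in regions_of(n,t)[:4]:
            P,u,v=pts(m,T,d,r['mask'])
            if len(P)<20: continue
            print(n,t,round(r['conf'],2),len(P),'mean',P.mean(0).round(3),'px',u.mean().round(),v.mean().round())
            if 'fence' in t:
                Q=P[(P[:,2]>.055)&(P[:,2]<.08)]
                if len(Q)>20:
                    l=cv2.fitLine(Q[:,:2].astype(np.float32),cv2.DIST_HUBER,0,.01,.01).ravel();print('  line',l.round(4),'z',np.median(Q[:,2]).round(4),'y',Q[:,1].min().round(3),Q[:,1].max().round(3))
            elif abs(P[:,0].mean()-.48)<.04 and abs(P[:,1].mean()-.08)<.04:
                Q=P[P[:,2]>.072]
                print('  topface',len(Q),np.median(Q[:,2]),cv2.minAreaRect((Q[:,:2]*1000).astype(np.float32)))
                print('  all',cv2.minAreaRect((P[P[:,2]>.045][:,:2]*1000).astype(np.float32)))
E
```

```text
top back_fence 0.72 1368 mean [ 0.654 -0.019  0.046] px 334.0 194.0
  line [ 0.0546  0.9985  0.6464 -0.0192] z 0.0649 y -0.236 0.186
top end_fence 0.88 625 mean [0.572 0.201 0.042] px 248.0 225.0
  line [ 0.9985 -0.0556  0.5875  0.1925] z 0.0656 y 0.186 0.2
top bottle 0.91 845 mean [0.482 0.082 0.074] px 293.0 258.0
  topface 677 0.07936342632997384 ((482.08111572265625, 81.970703125), (99.27435302734375, 50.25142288208008), 60.54204559326172)
  all ((481.91375732421875, 81.65408325195312), (99.97584533691406, 50.30229949951172), 60.66547393798828)
top bottle 0.85 851 mean [0.346 0.316 0.045] px 200.0 313.0
top bottle 0.83 774 mean [0.657 0.351 0.045] px 191.0 192.0
top bottle 0.61 796 mean [0.502 0.319 0.045] px 201.0 251.0
side back_fence 0.97 1707 mean [ 0.649 -0.055  0.046] px 399.0 280.0
  line [ 0.0562  0.9984  0.637  -0.122 ] z 0.0661 y -0.239 0.19
side end_fence 0.76 914 mean [0.573 0.192 0.051] px 339.0 200.0
  line [ 0.9986 -0.0527  0.5882  0.1909] z 0.063 y 0.177 0.203
side bottle 0.9 925 mean [0.655 0.342 0.037] px 360.0 163.0
side bottle 0.89 1180 mean [0.48  0.072 0.071] px 305.0 234.0
  topface 728 0.08020031055975463 ((477.9681091308594, 80.37910461425781), (100.9515609741211, 51.91845703125), 60.50227355957031)
  all ((478.0591735839844, 79.817138671875), (102.28572082519531, 52.38325881958008), 61.34165573120117)
side bottle 0.75 745 mean [0.344 0.295 0.041] px 237.0 187.0
side bottle 0.65 855 mean [0.5   0.31  0.039] px 301.0 177.0
```

View pics/crop0.png

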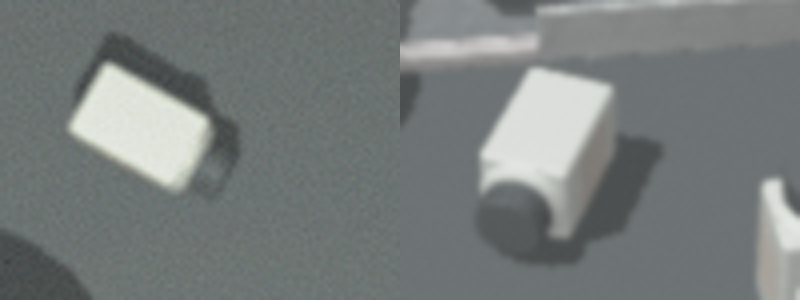

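The crop confirms it: the left half (top view) shows a white lying bottle, and its grey cap points right and to the front. The right half (side view) shows the cap facing the camera. Sampler heading is about -3.15°, with the corner near (0.654, 0.186). Next I work out the approach, with the tool tilted 45° and leaning over the cap side.

```bash
cat >> h.py <<'E'
def rows(P,M,note=''):
    "units of the move from the measured pose to position P, rotation M (columns x y z)"
    s=sense();R0=Rq(s['orientation'])
    t=(R0.inv()*R.from_matrix(M)).as_rotvec(degrees=True)/5
    d=R0.inv().apply(np.array(P)-s['position'])/.025
    print(note,'turn',t.round(2),'shift',d.round(2),'deg',round(np.linalg.norm(t)*5),'clock',s['clock'])
def frame(y,z):
    y=np.array(y,float);z=np.array(z,float);z/=np.linalg.norm(z);y-=z*(y@z);y/=np.linalg.norm(y)
    return np.c_[np.cross(y,z),y,z]
E
python3 - <<'E'
from h import *
a=np.array([-.49,-.872,0]);z=(-a-[0,0,1])/2**.5
M=frame([.872,-.49,0],z);T=np.array([.478,.0765,.060])+.021*z
rows(T-.09*z,M,'pre')
E
```

```text
pre turn [-8.05  6.39 19.43] shift [-17.06 -14.63   4.9 ] deg 110 clock 1.2
```

```bash
python3 -m creep '-8.05 6.39 19.43 -17.06 -14.63 4.9 1;-8.05 6.39 19.43 -17.06 -14.63 4.9 1;-8.05 6.39 19.43 -17.06 -14.63 4.9 1;-8.05 6.39 19.43 -17.06 -14.63 4.9 1;-8.05 6.39 19.43 -17.06 -14.63 4.9 1;-8.05 6.39 19.43 -17.06 -14.63 4.9 1;-8.05 6.39 19.43 -17.06 -14.63 4.9 1;-8.05 6.39 19.43 -17.06 -14.63 4.9 1;-8.05 6.39 19.43 -17.06 -14.63 4.9 1;-8.05 6.39 19.43 -17.06 -14.63 4.9 1' 60
cat > g.py <<'E'
from h import *
a=np.array([-.49,-.872,0]);z=(-a-[0,0,1])/2**.5
M=frame([.872,-.49,0],z);T=np.array([.478,.0765,.060])+.021*z
rows(T-.09*z,M,'pre');rows(T,M,'grasp');print(sense()['joint_positions'])
E
python3 g.py
```

```text
clock: 2.45
position: [0.4557, 0.0306, 0.1082]
orientation: [-0.188, 0.785, 0.494, 0.323]
wrist_force: [0.2, 0.3, -0.0]
finger_gap: 0.0851
finger_force: 0.0
pre turn [-0.25  0.22  0.65] shift [ 0.08 -0.11  0.04] deg 4 clock 2.45
grasp turn [-0.25  0.22  0.65] shift [ 0.15 -0.03  3.64] deg 4 clock 2.45
[-0.62485301  0.33240527  2.08641789  0.89395883  1.0755407  -0.76646715]
```

```bash
python3 -m creep '-.25 .22 .65 .1 -.1 0 1;-.25 .22 .65 .15 -.05 1.2 1;-.25 .22 .65 .15 -.03 2.4 1;-.25 .22 .65 .15 -.03 3.2 1;-.25 .22 .65 .15 -.03 3.65 1;-.25 .22 .65 .15 -.03 3.65 1'; python3 g.py
python3 - <<'E'
from h import *
p,d=grab_frame('side');cv2.imwrite('pics/s1.png',cv2.resize(p[150:330,200:440],(800,600)))
E
```

```text
clock: 3.2
position: [0.4829, 0.0937, 0.0456]
orientation: [-0.194, 0.795, 0.471, 0.329]
wrist_force: [-0.0, -0.5, -0.2]
finger_gap: 0.0855
finger_force: 0.0
pre turn [-0.07  0.02  0.1 ] shift [-0.09  0.14 -3.66] deg 1 clock 3.2
grasp turn [-0.07  0.02  0.1 ] shift [-0.09  0.16 -0.06] deg 1 clock 3.2
[-0.45474755  0.50069785  2.09426511  1.12251314  0.89853116 -0.84726885]
```

View pics/s1.png

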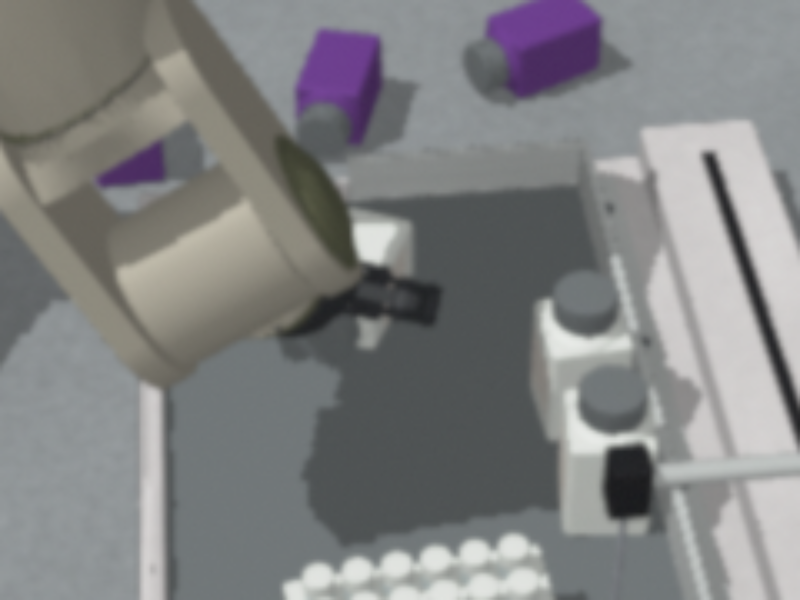

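The right-hand finger at (410,300) is past the bottle's back side, around (385,260). The gripper straddles the bottle, so I close it.

```bash
python3 -m creep '0 0 0 -.05 .1 0 .4;0 0 0 -.05 .1 0 .4;0 0 0 -.05 .1 0 .4;0 0 0 -.05 .1 0 .4;0 0 0 -.05 .1 0 .4;0 0 0 -.05 .1 0 .4' 60; python3 g.py
```

```text
clock: 4.0
position: [0.4854, 0.0904, 0.0451]
orientation: [-0.193, 0.796, 0.47, 0.33]
wrist_force: [-1.7, -3.2, 6.7]
finger_gap: 0.0493
finger_force: 62.3
pre turn [-0.04  0.02  0.08] shift [-0.03  0.   -3.63] deg 0 clock 4.0
grasp turn [-0.04  0.02  0.08] shift [-0.03  0.01 -0.03] deg 0 clock 4.0
[-0.45954353  0.50524512  2.08775594  1.12073045  0.90007529 -0.84709886]
```

```bash
cat > st.py <<'E'
from h import *
import sys
B=np.array([.505,.1245,.055]);P0=np.array([.4854,.0904,.0451])
a=np.array([-.49,-.872,0]);z=(-a-[0,0,1])/2**.5;M0=frame([.872,-.49,0],z)
h=np.radians(3.15);xs=np.array([np.cos(h),-np.sin(h),0]);ys=np.array([np.sin(h),np.cos(h),0]);C=np.array([.654,.186,.030])
M1=frame(-ys,-xs-[0,0,1]);off=M0.T@(P0-B)
Bt=C-.085*xs-.085*ys;print('base target',Bt.round(3),'TCP',(Bt+M1@off).round(3))
rows(P0+[0,0,.1],M0,'lift')
rows(Bt+M1@off+[0,0,.06],M1,'above')
rows(Bt+M1@off+[0,0,.001],M1,'down')
print(sense()['joint_positions'].round(2))
E
python3 st.py
```

```text
base target [0.564 0.106 0.03 ] TCP [0.555 0.107 0.069]
lift turn [-0.04  0.02  0.08] shift [ 2.82  0.01 -2.83] deg 0 clock 4.0
above turn [  0.04 -15.92  14.14] shift [ 3.73  2.12 -1.04] deg 106 clock 4.0
down turn [  0.04 -15.92  14.14] shift [2.06 2.11 0.64] deg 106 clock 4.0
[-0.46  0.51  2.09  1.12  0.9  -0.85]
```

```bash
python3 -m creep '0 0 0 .8 0 -.8 .4;0 0 0 1.8 0 -1.8 .4;0 0 0 2.8 0 -2.8 .4;0 -2 1.8 3 .3 -2.6 .4;0 -4 3.6 3.2 .6 -2.3 .4;0 -6 5.3 3.3 .9 -2 .4;0 -8 7.1 3.4 1.2 -1.8 .4;0 -10 8.9 3.5 1.5 -1.5 .4;0 -12 10.7 3.6 1.8 -1.2 .4;0 -14 12.4 3.7 2 -1.1 .4' 80; python3 st.py
```

```text
clock: 5.25
position: [0.551, 0.1074, 0.1293]
orientation: [-0.082, 0.972, 0.165, -0.147]
wrist_force: [0.6, -0.3, -1.6]
finger_gap: 0.0492
finger_force: 82.8
base target [0.564 0.106 0.03 ] TCP [0.555 0.107 0.069]
lift turn [-1.000e-02  1.054e+01 -9.220e+00] shift [-2.77 -0.28  0.15] deg 70 clock 5.25
above turn [ 0.03 -5.42  4.82] shift [ 0.12  0.07 -0.05] deg 36 clock 5.25
down turn [ 0.03 -5.42  4.82] shift [0.73 0.56 2.18] deg 36 clock 5.25
[-0.06  0.66  1.28  0.09  1.53  1.16]
```

```bash
python3 -m creep '0 -1.3 1.2 0 0 0 .4;0 -2.7 2.4 .1 0 0 .4;0 -4 3.6 .1 0 0 .4;0 -4.8 4.3 .1 .05 0 .4;0 -4.8 4.3 .1 .05 0 .4;0 -4.8 4.3 .1 .05 0 .4'; python3 st.py
```

```text
clock: 6.0
position: [0.5535, 0.1069, 0.1287]
orientation: [-0.019, 0.935, -0.002, -0.354]
wrist_force: [0.9, -0.2, -2.0]
finger_gap: 0.0494
finger_force: 82.9
base target [0.564 0.106 0.03 ] TCP [0.555 0.107 0.069]
lift turn [  0.02  15.26 -13.45] shift [-2.48  0.68  1.29] deg 102 clock 6.0
above turn [ 0.   -0.69  0.58] shift [ 0.01  0.   -0.05] deg 5 clock 6.0
down turn [ 0.   -0.69  0.58] shift [1.58 0.09 1.72] deg 5 clock 6.0
[-0.03  0.92  0.93  0.02  2.01  1.55]
```

```bash
python3 -m creep '0 -.69 .58 0 0 0 .4;0 -.69 .58 .5 0 .5 .4;0 -.69 .58 1 0 1.1 .4;0 -.69 .58 1.3 .1 1.4 .4;0 -.69 .58 1.3 .1 1.4 .4;0 -.69 .58 1.3 .1 1.4 .4'; python3 st.py;  python3 - <<'E'
from h import *
for n in ['side','top']:
    p,d=grab_frame(n);m,T=cam(n);cv2.imwrite(f'pics/{n}2.png',p);np.save(f'pics/{n}2.npy',d)
    for f in (tip_of,regions_of):
        for r in f(n,'bottle'):
            if f is tip_of: print(n,'tip',round(r['conf'],2),(T[:3,:3]@r['centre']+T[:3,3]).round(3))
            else:
                P,u,v=pts(m,T,d,r['mask'])
                if len(P) and abs(np.median(P[:,0])-.56)<.05 and abs(np.median(P[:,1])-.1)<.06: print(n,len(P),np.percentile(P,[2,50,98],axis=0).round(3).tolist())
p=cv2.imread('pics/side2.png');cv2.imwrite('pics/s2.png',cv2.resize(p[130:310,220:460],(800,600)))
E
```

```text
clock: 6.75
position: [0.5549, 0.106, 0.0813]
orientation: [-0.01, 0.923, -0.026, -0.383]
wrist_force: [-0.0, -0.5, -2.1]
finger_gap: 0.0494
finger_force: 82.9
base target [0.564 0.106 0.03 ] TCP [0.555 0.107 0.069]
lift turn [ 1.000e-02  1.595e+01 -1.405e+01] shift [-3.74  0.78  0.14] deg 106 clock 6.75
above turn [ 0.01  0.   -0.01] shift [-1.37 -0.03 -1.35] deg 0 clock 6.75
down turn [ 0.01  0.   -0.01] shift [ 0.3  -0.03  0.32] deg 0 clock 6.75
[-0.03  1.01  0.91  0.02  2.01  1.6 ]
side tip 0.83 [0.515 0.367 0.026]
side tip 0.63 [0.345 0.271 0.026]
side tip 0.62 [0.564 0.106 0.04 ]
side tip 0.57 [0.697 0.372 0.024]
side tip 0.57 [0.656 0.187 0.029]
side 847 [[0.538, 0.079, 0.048], [0.556, 0.087, 0.116], [0.584, 0.121, 0.144]]
top tip 0.93 [0.52  0.366 0.02 ]
top tip 0.84 [0.702 0.376 0.021]
```

View pics/s2.png

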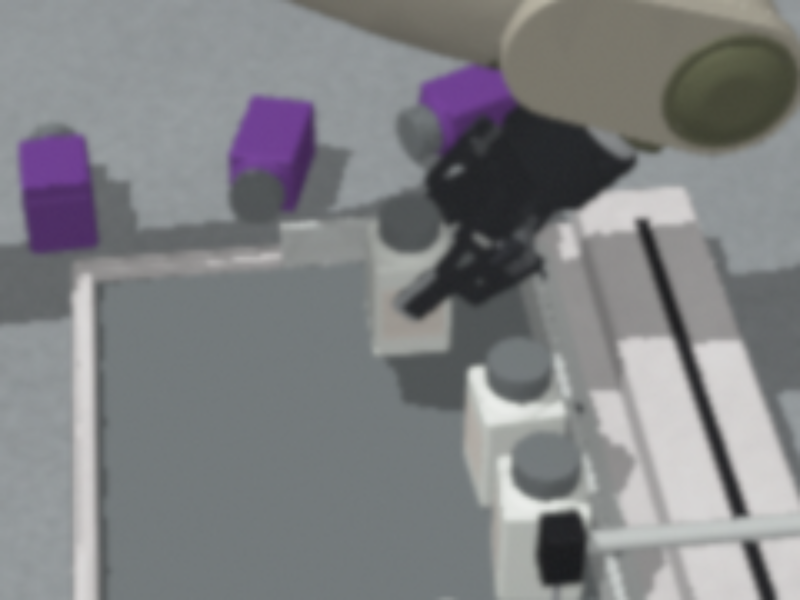

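The bottle is held upright at (410,280) in the crop, cap on top at (410,220), about 12 mm above the floor. I lower it gently.

```bash
python3 -m creep '0 0 0 .15 0 .15 .4;0 0 0 .25 0 .25 .4;0 0 0 .28 0 .28 .4;0 0 0 .3 0 .3 .4;0 0 0 .3 0 .3 .4'; python3 st.py
```

```text
clock: 7.68
position: [0.5547, 0.106, 0.0702]
orientation: [-0.01, 0.923, -0.026, -0.383]
wrist_force: [-0.5, -0.5, -1.4]
finger_gap: 0.0493
finger_force: 82.9
base target [0.564 0.106 0.03 ] TCP [0.555 0.107 0.069]
lift turn [  0.    15.97 -14.05] shift [-4.05  0.78 -0.18] deg 106 clock 7.675
above turn [ 0.01  0.02 -0.01] shift [-1.68 -0.03 -1.67] deg 0 clock 7.675
down turn [ 0.01  0.02 -0.01] shift [-0.01 -0.03 -0.  ] deg 0 clock 7.675
[-0.03  1.02  0.91  0.02  1.99  1.6 ]
```

```bash
python3 -m creep '0 0 0 .03 0 .03 .4;0 0 0 .06 0 .06 .4;0 0 0 .06 0 .06 .4'; python3 -m creep '0 0 0 .03 0 .03 .4;0 0 0 .06 0 .06 .4;0 0 0 .06 0 .06 .4'
```

```text
clock: 8.05
position: [0.5548, 0.106, 0.0696]
orientation: [-0.01, 0.923, -0.026, -0.383]
wrist_force: [0.3, -0.5, 8.0]
finger_gap: 0.0492
finger_force: 83.8
clock: 8.43
position: [0.5548, 0.1059, 0.0695]
orientation: [-0.01, 0.923, -0.026, -0.383]
wrist_force: [-2.2, -1.9, 20.1]
finger_gap: 0.0495
finger_force: 84.6
```

```bash
python3 -m creep '0 0 0 0 0 0 1;0 0 0 0 0 0 1;0 0 0 0 0 0 1;0 0 0 0 0 -.1 1;0 0 0 0 0 -1.5 1;0 0 0 0 0 -3 1;0 0 0 0 0 -4.5 1;0 0 0 0 0 -4.5 1;0 0 0 0 0 -4.5 1'
cat > rg.py <<'E'
from h import *
h=np.radians(3.15);xs=np.array([np.cos(h),-np.sin(h),0]);ys=np.array([np.sin(h),np.cos(h),0]);C=np.array([.654,.186,.030])
B=np.array([.564,.106,0]);M=frame(-ys,[0,0,-1])
rows(B+[0,0,.18],M,'hover');rows(B+[0,0,.075],M,'grip')
E
python3 rg.py
python3 - <<'E'
from h import *
for n in ['side','top']:
    p,d=grab_frame(n);m,T=cam(n);cv2.imwrite(f'pics/{n}3.png',p)
    for r in regions_of(n,'bottle'):
                P,u,v=pts(m,T,d,r['mask'])
                if len(P) and abs(np.median(P[:,0])-.56)<.05 and abs(np.median(P[:,1])-.1)<.06: print(n,len(P),np.percentile(P,[2,50,98],axis=0).round(3).tolist())
    for r in tip_of(n,'bottle'): print(n,'tip',round(r['conf'],2),(T[:3,:3]@r['centre']+T[:3,3]).round(3))
E
```

```text
clock: 9.55
position: [0.6335, 0.1018, 0.1439]
orientation: [-0.01, 0.923, -0.026, -0.385]
wrist_force: [-0.3, 0.7, -0.3]
finger_gap: 0.0854
finger_force: 0.0
hover turn [ 0.01  9.05 -0.01] shift [-2.99 -0.01  0.96] deg 45 clock 9.55
grip turn [ 0.01  9.05 -0.01] shift [-0.   -0.02  3.92] deg 45 clock 9.55
side 1145 [[0.538, 0.079, 0.031], [0.562, 0.085, 0.094], [0.596, 0.193, 0.133]]
side tip 0.96 [0.519 0.37  0.028]
side tip 0.88 [0.699 0.373 0.025]
side tip 0.73 [0.342 0.273 0.025]
side tip 0.68 [0.568 0.103 0.03 ]
top tip 0.89 [0.703 0.375 0.022]
top tip 0.41 [0.519 0.368 0.021]
```

```bash
python3 -m creep '0 0 0 -1.2 0 -1.2 1;0 2 0 -2 0 -.8 1;0 4 0 -2.4 0 -.2 1;0 6 0 -2.7 0 .3 1;0 8 0 -2.9 0 .7 1;0 9.05 0 -3 0 .96 1;0 9.05 0 -3 0 .96 1;0 9.05 0 -3 0 .96 1'; python3 rg.py;python3 - <<'E'
from h import *
s=sense();p,d=grab_frame('wrist');m,T=cam('wrist',s);cv2.imwrite('pics/w4.png',p)
for t in ['bottle','corner','back_fence','end_fence']:
    for r in tip_of('wrist',t): print(t,round(r['conf'],2),(T[:3,:3]@r['centre']+T[:3,3]).round(3))
    for r in regions_of('wrist',t):
        P,u,v=pts(m,T,d,r['mask']); 
        if len(P)<50: continue
        if 'fence' in t:
            Q=P[abs(P[:,2]-.066)<.006]
            if len(Q)>30:print(t,len(Q),cv2.minAreaRect((Q[:,:2]*1000).astype(np.float32)),np.median(Q[:,2]))
        else:
            Q=P[abs(P[:,2]-.130)<.004]; S=P[(P[:,2]>.1)&(P[:,2]<.112)]
            for q in (Q,S):
                if len(q)>20: print(t,len(q),cv2.minAreaRect((q[:,:2]*1000).astype(np.float32)))
E
```

```text
clock: 10.85
position: [0.5648, 0.1055, 0.1822]
orientation: [0.001, 1.0, -0.028, 0.001]
wrist_force: [0.8, -0.5, 0.1]
finger_gap: 0.0856
finger_force: 0.0
hover turn [ 0.01 -0.03 -0.01] shift [-0.03 -0.02  0.09] deg 0 clock 10.85
grip turn [ 0.01 -0.03 -0.01] shift [-0.04 -0.02  4.29] deg 0 clock 10.85
bottle 0.97 [0.566 0.11  0.032]
bottle 0.82 [0.516 0.365 0.026]
bottle 3447 ((565.6689453125, 105.76316833496094), (37.822208404541016, 38.71736145019531), 22.14088249206543)
bottle 2503 ((565.7479858398438, 105.64237976074219), (50.106292724609375, 49.152732849121094), 87.41089630126953)
corner 0.87 [0.653 0.188 0.031]
corner 31 ((562.742919921875, 27.73339080810547), (206.43243408203125, 46.51920700073242), 88.57097625732422)
back_fence 0.89 [0.651 0.184 0.033]
back_fence 4629 ((648.5086059570312, 41.96751403808594), (298.89642333984375, 6.035799503326416), 86.63626861572266) 0.06578089975329154
back_fence 246 ((589.64306640625, 104.52891540527344), (46.694114685058594, 1.5217139720916748), 87.158447265625) 0.06643221626958448
end_fence 0.95 [0.66  0.182 0.033]
end_fence 2252 ((575.4146118164062, 193.40167236328125), (9.401124954223633, 157.85923767089844), 85.63616943359375) 0.06547814239871977
end_fence 4533 ((648.4950561523438, 41.73747253417969), (298.435546875, 6.035799503326416), 86.63626861572266) 0.06578789774349314
end_fence 6888 ((632.5399169921875, 75.38430786132812), (146.84011840820312, 334.1192321777344), 25.05013656616211) 0.06570031118543629
```

View pics/w4.png

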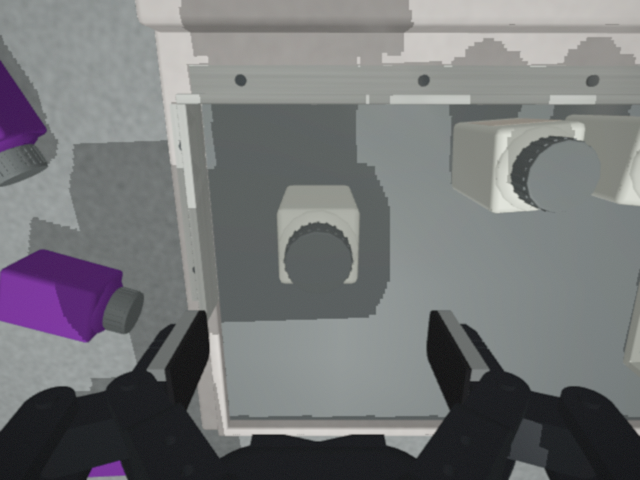

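The bottle stands upright at about (0.566, 0.106) (picture (318,240)), with its sides parallel to the fences. The back fence runs along row 100 and the end fence along column ~205. I regrip from above, clear of the fence tops.

```bash
python3 -m creep '0 0 .04 .03 0 1 1;0 0 .04 .03 0 2.2 1;0 0 .04 .03 0 3.3 1;0 0 .04 .03 0 4 1;0 0 .04 .03 0 4.25 1;0 0 .04 .03 0 4.25 .4;0 0 .04 .03 0 4.25 .4;0 0 .04 .03 0 4.25 .4;0 0 .04 .03 0 4.25 .4;0 0 .04 .03 0 4.25 .4' 50; python3 -m creep '0 0 0 0 0 0 .4;0 0 0 0 0 0 .4' 50;  python3 rg.py
```

```text
clock: 12.55
position: [0.5661, 0.1053, 0.0764]
orientation: [0.001, 1.0, -0.029, 0.003]
wrist_force: [-1.4, -0.9, 6.3]
finger_gap: 0.0491
finger_force: 52.9
clock: 12.8
position: [0.5661, 0.1053, 0.0764]
orientation: [0.001, 1.0, -0.029, 0.003]
wrist_force: [-0.2, -1.1, 6.9]
finger_gap: 0.0495
finger_force: 52.9
hover turn [ 0.01 -0.06 -0.05] shift [-0.06 -0.02 -4.15] deg 0 clock 12.8
grip turn [ 0.01 -0.06 -0.05] shift [-0.08 -0.02  0.05] deg 0 clock 12.8
```

```bash
python3 -m creep '0 0 0 .4 -.4 0 .4;0 0 0 .9 -.9 0 .4;0 0 0 1.4 -1.4 0 .4;0 0 0 1.8 -1.9 0 .4;0 0 0 2.1 -2.2 0 .4;0 0 0 2.1 -2.2 0 .4;0 0 0 2.1 -2.2 0 .4'; python3 -m creep '0 0 0 .06 0 0 .4;0 0 0 .12 0 0 .4;0 0 0 .18 0 0 .4;0 0 0 .24 0 0 .4;0 0 0 .24 0 0 .4'
```

```text
clock: 13.68
position: [0.6219, 0.1577, 0.0764]
orientation: [0.0, 1.0, -0.029, 0.003]
wrist_force: [2.4, 2.5, 4.6]
finger_gap: 0.0491
finger_force: 52.8
clock: 14.3
position: [0.6269, 0.157, 0.0764]
orientation: [0.001, 1.0, -0.029, 0.001]
wrist_force: [-2.9, -0.2, 8.0]
finger_gap: 0.0493
finger_force: 53.3
```

```bash
for i in 1 2; do python3 -m creep '0 0 0 .04 0 0 .4;0 0 0 .08 0 0 .4;0 0 0 .08 0 0 .4'; done; python3 -m creep '0 0 0 0 -.06 0 .4;0 0 0 0 -.12 0 .4;0 0 0 0 -.18 0 .4;0 0 0 0 -.18 0 .4'
```

```text
clock: 14.68
position: [0.628, 0.1569, 0.0764]
orientation: [0.001, 1.0, -0.029, 0.0]
wrist_force: [-8.2, -0.3, 11.3]
finger_gap: 0.049
finger_force: 53.7
clock: 15.05
position: [0.6282, 0.1569, 0.0765]
orientation: [0.001, 1.0, -0.029, -0.002]
wrist_force: [-20.4, -1.2, 19.3]
finger_gap: 0.0491
finger_force: 54.6
clock: 15.55
position: [0.6283, 0.1578, 0.0767]
orientation: [0.004, 1.0, -0.03, -0.003]
wrist_force: [-22.1, -18.3, 22.5]
finger_gap: 0.0493
finger_force: 54.8
```

```bash
python3 -m creep '0 0 0 -.1 0 0 .4;0 0 0 -.15 0 -.02 .4;0 0 0 -.15 0 -.02 .4'; python3 -m creep '0 0 0 0 -.04 0 .4;0 0 0 0 -.08 0 .4;0 0 0 0 -.08 0 .4'; python3 -c "
from h import *
s=sense();p,d=grab_frame('wrist');cv2.imwrite('pics/w5.png',p)"
```

```text
clock: 15.92
position: [0.6276, 0.1608, 0.0764]
orientation: [0.001, 1.0, -0.029, 0.002]
wrist_force: [-1.1, -4.7, 6.5]
finger_gap: 0.0491
finger_force: 52.8
clock: 16.3
position: [0.6278, 0.162, 0.0764]
orientation: [0.002, 1.0, -0.03, 0.001]
wrist_force: [-2.1, -7.8, 7.7]
finger_gap: 0.0491
finger_force: 53.1
```

View pics/w5.png

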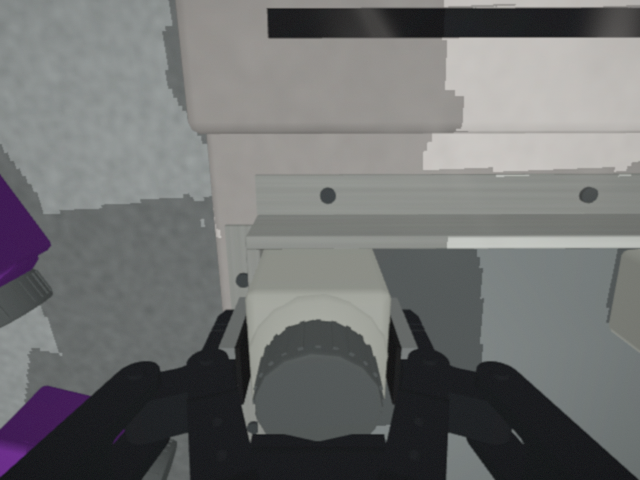

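Bottle at (320,330) with its back edge at the back fence line (row ~248) and its left side at the end fence (column ~250). I firm up the grip, then press down lightly, in y and in x.

```bash
python3 -m creep '0 0 0 0 0 .02 .4;0 0 0 0 -.04 .02 .4;0 0 0 0 -.06 .02 .4;0 0 0 0 -.06 .02 .4' 100; python3 -m creep '0 0 0 .03 0 0 .4;0 0 0 .06 0 0 .4;0 0 0 .06 0 0 .4'
```

```text
clock: 16.85
position: [0.6279, 0.1621, 0.0767]
orientation: [0.003, 1.0, -0.03, 0.001]
wrist_force: [-6.1, -14.4, 13.3]
finger_gap: 0.0483
finger_force: 103.8
clock: 17.23
position: [0.6283, 0.1621, 0.0768]
orientation: [0.003, 1.0, -0.029, -0.0]
wrist_force: [-11.7, -15.4, 18.2]
finger_gap: 0.0486
finger_force: 104.3
```

```bash
sed -i 's/3.15/3.36/' rg.py; python3 rg.py
python3 - <<'E'
from h import *
h=np.radians(3.36);S=np.array([[np.cos(h),np.sin(h)],[-np.sin(h),np.cos(h)]]) # cols xs, ys
p,d=grab_frame('side');m,T=cam('side');cv2.imwrite('pics/side6.png',p);cv2.imwrite('pics/s6.png',cv2.resize(p[130:280,280:480],(800,600),interpolation=2))
for r in tip_of('side','bottle')+tip_of('side','corner'):
    w=(T[:3,:3]@r['centre']+T[:3,3]);print(round(r['conf'],2),w.round(3))
xs=np.array([np.cos(h),-np.sin(h)]);ys=np.array([np.sin(h),np.cos(h)])
for r in regions_of('side','bottle'):
    P,u,v=pts(m,T,d,r['mask']);P=P-[.6537,.186,.03]
    q=np.c_[P[:,:2]@xs,P[:,:2]@ys,P[:,2]]
    if len(q) and np.abs(np.median(q[:,:2],0)+.025).max()<.04:
        print(np.percentile(q,[2,50,98],axis=0).round(4).tolist())
        f=q[(abs(q[:,1]+.05)<.006)&(q[:,2]<.07)];print('right face',len(f), np.polyfit(f[:,2],f[:,1],1).round(3),np.polyfit(f[:,0],f[:,1],1).round(3))
E
```

```text
hover turn [ 0.07  0.   -0.  ] shift [-2.44  2.42 -4.11] deg 0 clock 17.225
grip turn [ 0.07  0.   -0.  ] shift [-2.44  2.39  0.09] deg 0 clock 17.225
0.89 [0.519 0.37  0.025]
0.78 [0.699 0.369 0.022]
0.68 [0.63  0.162 0.03 ]
0.66 [0.341 0.268 0.026]
0.56 [0.654 0.187 0.031]
[[-0.0515, -0.0529, 0.0051], [-0.0391, -0.0476, 0.0423], [-0.0029, -0.007, 0.0994]]
right face 411 [-0.002 -0.049] [ 0.008 -0.049]
```

View pics/s6.png

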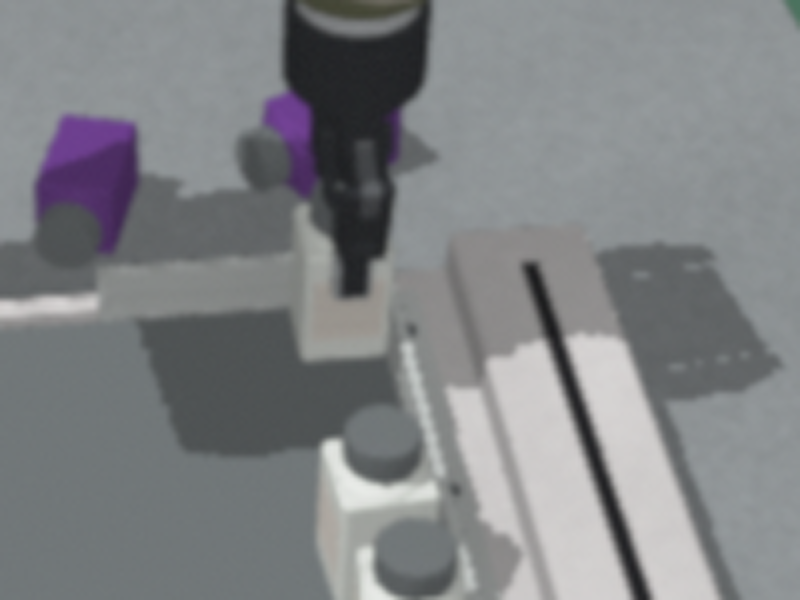

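The bottle stands in the corner at (345,290), flush with both fences. The side-view depth puts its right face vertical and parallel to the end fence, about 49 mm in from it. I apply a last small tilt correction and a bit more x push.

```bash
python3 -m creep '.07 0 0 .02 0 0 .4;.07 0 0 .04 0 0 .4;.07 0 0 .04 0 0 .4;.07 0 0 .04 0 0 .4;.07 0 0 .04 0 0 .4;.07 0 0 .04 0 0 .4'; python3 rg.py
```

```text
clock: 18.18
position: [0.6284, 0.162, 0.0767]
orientation: [0.0, 1.0, -0.029, -0.001]
wrist_force: [-16.8, -15.4, 19.9]
finger_gap: 0.0486
finger_force: 104.6
hover turn [ 0.01  0.03 -0.  ] shift [-2.45  2.39 -4.12] deg 0 clock 18.175
grip turn [ 0.01  0.03 -0.  ] shift [-2.44  2.39  0.08] deg 0 clock 18.175
```

```bash
python3 -c "
from cell import *
print(finish_job())"
```

```text
the job is handed in; nothing more can be done
None
```

The white bottle stands upright in the corner, held against the back fence with about 17 N and the end fence with about 15 N, and I handed the job in at 18.2 s; the other bottles and the rack were never touched.

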